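# Rack the polishing wheels on their spindles

## Robot

A 6-joint arm with a two-finger parallel gripper is mounted at the origin on the work surface. World frame = base frame: x ahead of the robot, y to its left, z up, the work surface at z = 0. Lengths are in m, angles in rad, forces in N, time in s.
With the tool pointing down it reaches from about 0.225 to 0.875 m from the base axis. Payload 3.4 kg.
Tool frame: the origin (TCP) lies at the very end of the fingers, on their centre line; the grasp point (between the pads) lies 19 mm behind it; z points along the fingers, y is the line along which they close (so a half turn about z gives the same grasp; the last joint's range is limited). The gripper opens to 85 mm and grips with 20 to 120 N. Pads are 22 mm wide; open, the fingers measure 114 mm over their backs; the gripper's body (76 mm by 85 mm) begins 54 mm behind the grasp point. The pads swing forward as they close: fully open they stand 13 mm farther back than shut.
Start: joints at [1.05, 0.276, 1.505, -0, 1.361, -0.121], TCP at [0.224, 0.53, 0.231] pointing down, gripper open.
Joint ranges: [-2.89, 2.89], [-0.75, 2.08], [0.22, 2.7], [-1.18, 4.32], [0.11, 2.71], [-2.7, 2.7]. Speed limits (rad/s): [2.57, 2.57, 3.14, 3.14, 3.14, 3.14].

## Interface

Orientations are given as a unit quaternion [w, x, y, z].
In Python, from rig import manip, get_image, camera_info gives the robot as it stands. The module is installed in compiled form; this text tells all that it offers.
- The arm moves only by the shell command python3 -m crank 'ROWS' [FORCE]. ROWS is a JSON object of lists of equal length, an entry for each row: "translation": the shift along the tool's x, y, z in mm, a list of three; "roll": the turn about the tool's z in rad; "fingers": the opening, from 0 (shut) to 1 (fully open). A call has 1 to 8 rows; each row shifts and turns the commanded pose from where the row before left it, along the tool's axes as they then stand; what a row does not reach is not made up. A row lasts 1/10 s, in which the tool goes at most 50 mm and 8.59 degrees, less where a joint would pass 70% of its speed; a pose out of reach is approached as far as the arm can. A call is refused whole if a number of a shift passes 50 or a number of a turn 0.15, either way. A call with a gripper value outside its range is refused whole. The fingers move at their own pace and stop on an object; FORCE is the grip in N (left out, the last holds). Time passes only in rows, so rows that do not move let the fingers close. It gives the time, the measured TCP pose, the force, the opening and the grip force at its end, in the units of the state.
- manip.get_state(): the state, without advancing time (a new reading comes with each control period).
- get_image(name): name is "side" or "top"; returns the picture (420x560x3 uint8, blue, green, red); there is no depth.
- camera_info(name): a dict with "mtx" (3x3 intrinsics, pixels), "rvec" (rotation vector, rad) and "tvec" (3), from world to camera coordinates, as OpenCV has them. Camera axes: x right, y down, z forward; pixel columns grow to the right and rows downward; lengths in m; the calibration is good to about 2 mm. A picture is of the moment at which its call begins. camera_info takes no time and is no camera call.
- manip.sign_off(): hands the job in; it is judged then, once.
The state is a dict: "clock": time; "qpos": joint angles; "qd": joint speeds; "effort": joint torques, N m; "position": TCP position; "ee_rot": TCP orientation; "contact_force": force on the tool from outside, world axes, zero at the start; "moment": the same for the moment, N m; "width": finger opening in m; "gripper_force": force on a finger pad.
Only numpy, scipy, OpenCV 4.12 (cv2) and the standard library are available. Lean on these libraries where they do the work, as an engineer would, in place of code of your own. Each camera call takes 0.05 s, during which the arm holds its last target. There are 200 camera calls.

## Task

Put the loose polishing wheels away on the two spindle stands, threaded on the spindles with their hubs up and lying flat on one another: on the stand with the orange foot the black wheel at the bottom, the green one on it and the red one on top; on the stand with the blue foot the white wheel at the bottom and the yellow one on it. Leave the compound bar, the jar and the steel block where they are.

Things in the scene. Friction and masses are not known exactly. Their poses are not given: they have to be found in the camera images.
- black_wheel_centre (a point): Rigid black polishing wheel, loose, about 110 g, lying flat with its hub up: a black disc 84 mm in diameter and 10 mm thick, with a bare-metal round hub 30 mm in diameter standing 16 mm above the disc (26 mm high in all) and a plain 18 mm bore right through. Pick it by the hub. The point is the centre, on the bore's axis half-way up, 13 mm above the underside; z is the axis, hub side up; turning about z does not matter.
- green_wheel_centre (a point): Rigid green polishing wheel, loose, about 90 g, lying flat with its hub up: a green disc 72 mm in diameter and 10 mm thick, with a bare-metal round hub 30 mm in diameter standing 16 mm above the disc (26 mm high in all) and a plain 18 mm bore right through. Pick it by the hub. The point is the centre, on the bore's axis half-way up, 13 mm above the underside; z is the axis, hub side up; turning about z does not matter.
- red_wheel_centre (a point): Rigid red polishing wheel, loose, about 70 g, lying flat with its hub up: a red disc 60 mm in diameter and 10 mm thick, with a bare-metal round hub 30 mm in diameter standing 16 mm above the disc (26 mm high in all) and a plain 18 mm bore right through. Pick it by the hub. The point is the centre, on the bore's axis half-way up, 13 mm above the underside; z is the axis, hub side up; turning about z does not matter.
- white_wheel_centre (a point): Rigid white polishing wheel, loose, about 110 g, lying flat with its hub up: a white disc 84 mm in diameter and 10 mm thick, with a bare-metal round hub 30 mm in diameter standing 16 mm above the disc (26 mm high in all) and a plain 18 mm bore right through. Pick it by the hub. The point is the centre, on the bore's axis half-way up, 13 mm above the underside; z is the axis, hub side up; turning about z does not matter.
- yellow_wheel_centre (a point): Rigid yellow polishing wheel, loose, about 80 g, lying flat with its hub up: a yellow disc 66 mm in diameter and 10 mm thick, with a bare-metal round hub 30 mm in diameter standing 16 mm above the disc (26 mm high in all) and a plain 18 mm bore right through. Pick it by the hub. The point is the centre, on the bore's axis half-way up, 13 mm above the underside; z is the axis, hub side up; turning about z does not matter.
- orange_stand: Spindle stand with an orange foot, fixed to the bench: a round foot 94 mm in diameter and 10 mm high, with an upright steel spindle 10 mm in diameter in its middle, tapering to a point over its last 8 mm; the tip is 76 mm above the bench. A wheel threaded on it rests on the foot, the next one on the hub of the wheel below. Origin: centre of the foot's underside, on the bench; z up along the spindle.
- blue_stand: Spindle stand with a blue foot, fixed to the bench: a round foot 94 mm in diameter and 10 mm high, with an upright steel spindle 10 mm in diameter in its middle, tapering to a point over its last 8 mm; the tip is 76 mm above the bench. A wheel threaded on it rests on the foot, the next one on the hub of the wheel below. Origin: centre of the foot's underside, on the bench; z up along the spindle.
- compound_bar_centre (a point): Bystander: loose red-brown bar of polishing compound, 85 x 42 x 34 mm high. The point is its centre; x is its long axis.
- jar_centre (a point): Bystander: loose upright amber jar with a steel lid, 60 mm in diameter, 75 mm high. The point is its centre.
- bench_block_centre (a point): Bystander: loose square steel bench block, 65 x 65 x 22 mm high. The point is its centre.
Things that resemble listed ones, but are neither listed nor needed, are in the scene too. Of the things that look like the part that bears yellow_wheel_centre, the smaller one is meant.

How it is judged:
By the outcome, as a careful person would: the job done as asked, in the order asked, and still so for the second after the job is handed in, with the robot touching nothing.
It also fails if it takes over 102 s, if anything falls off the work surface, if the arm or the gripper's body presses on something with over 40 N, if the wrist force passes 120 N, or if a joint passes its speed limit or range.

## Working session

There is one attempt and no reset: what is moved stays moved. The work goes in short steps, Python scripts to look and compute and a shell command to move; the robot and the scene stay as the last step left them, time stands still between calls to the robot, and variables do not carry over. Pictures are saved under pics/ and viewed, at most 14 in all, crops included, and the job is handed in when it is done.

```bash
mkdir -p pics
python3 - <<'E'
from rig import manip,get_image,camera_info
import cv2
for n in("top","side"):
    im=get_image(n); cv2.imwrite(f"pics/{n}0.png",im); c=camera_info(n); print(n,c)
print(manip.get_state())
E
```

```text
top {'mtx': array([[471.19123852,   0.        , 281.2924582 ],
       [  0.        , 471.19123852, 205.48656156],
       [  0.        ,   0.        ,   1.        ]]), 'rvec': array([ 2.16898264, -2.14800882,  0.12342738]), 'tvec': array([-0.00993816,  0.62847291,  1.32287142])}
side {'mtx': array([[451.06010597,   0.        , 276.76554103],
       [  0.        , 451.06010597, 215.60413753],
       [  0.        ,   0.        ,   1.        ]]), 'rvec': array([ 0.1823938 , -2.89866816,  1.10569443]), 'tvec': array([0.61836964, 0.12439222, 1.02318839])}
{'clock': 0.1, 'qpos': array([ 1.04995195e+00,  2.76553398e-01,  1.50603101e+00, -5.98668010e-06,
        1.36072535e+00, -1.21005210e-01]), 'qd': array([ 0.00086761, -0.0030061 , -0.00186703, -0.00027229,  0.00041232,
       -0.00082776]), 'effort': array([ 1.24582944e-03, -4.17704308e+01, -2.46404976e+01, -2.21106734e-04,
        5.80680746e-03,  3.28708623e-06]), 'position': array([0.22359439, 0.52921373, 0.23050413]), 'ee_rot': array([-2.68048612e-04,  1.98589832e-01,  9.80082314e-01, -8.15643737e-04]), 'contact_force': array([0.14797375, 0.81325639, 0.11405831]), 'moment': array([ 0.01868321, -0.05803113,  0.01294656]), 'gripper_force': 0.0, 'width': 0.08543221848144199}
```

View pics/top0.png

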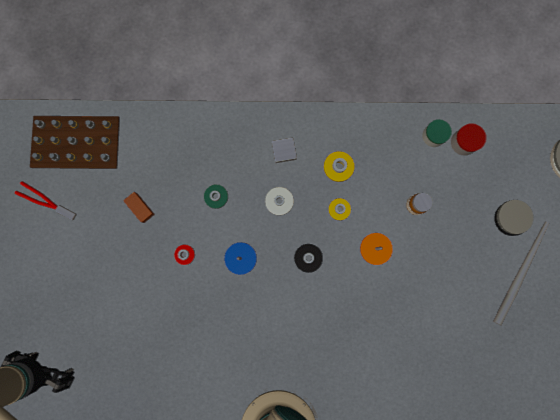

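View pics/side0.png

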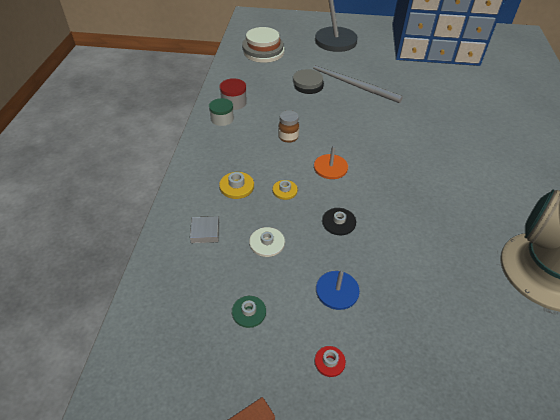

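The yellow candidates are the small one at top (340,209) / side (285,188) and the large one at top (339,166) / side (237,183). The smaller one is meant. For the other colours:
- **Green:** the wheel is at top (216,196); the green-lidded can at (438,132) is not a wheel.
- **Red:** the wheel is at (185,255); the red can at (471,138) and the pliers are not wheels.
- **White:** the wheel is at (279,201).
- **Black:** the wheel is at (308,258); the grey disc at (514,217) is not a wheel.
- **Stands:** blue foot at (240,258), orange foot at (376,249).

```bash
cat > h.py <<'E'
import cv2,numpy as np
from rig import manip,get_image,camera_info
def cam(n):
    c=camera_info(n);R=cv2.Rodrigues(c['rvec'])[0];return c['mtx'],R,c['tvec'].ravel()
def onplane(n,px,z):
    K,R,t=cam(n);p=np.c_[np.asarray(px,float).reshape(-1,2),np.ones(np.size(px)//2)]
    d=(np.linalg.inv(K)@p.T).T@R;o=-R.T@t
    return o+d*((z-o[2])/d[:,2])[:,None]
def proj(n,P):
    K,R,t=cam(n);q=K@(R@np.asarray(P,float)+t);return q[:2]/q[2]
H=dict(red=((0,150,90),(6,255,255)),green=((65,80,40),(95,255,255)),yellow=((22,130,90),(34,255,255)),blue=((100,130,60),(120,255,255)),
 orange=((8,190,120),(18,255,255)),black=((0,0,0),(180,255,55)),white=((0,0,195),(180,60,255)))
def blob(im,n,col,seed,z,r=30):
    m=cv2.inRange(cv2.cvtColor(im,cv2.COLOR_BGR2HSV),*map(np.array,H[col]))
    w=np.zeros_like(m);cv2.circle(w,tuple(map(int,seed)),r,255,-1);m&=w
    k,l,s,_=cv2.connectedComponentsWithStats(m);i=1+np.argmax(s[1:,4])
    ys,xs=np.nonzero(l==i);h=cv2.convexHull(np.c_[xs,ys].astype(np.int32))
    g=onplane(n,h,z).astype(np.float32)[:,:2]
    e=cv2.fitEllipse(g.reshape(-1,1,2)) 
    return np.array(e[0]),np.array(e[1])*1000
E
python3 - <<'E'
from h import *
t=cv2.imread('pics/top0.png');s=cv2.imread('pics/side0.png')
S=dict(red=((185,255),(330,361)),green=((216,196),(249,311)),yellow=((340,209),(285,188)),black=((308,258),(339,221)),white=((279,201),(267,241)),blue=((240,258),(338,290)),orange=((376,249),(331,166)))
for k,(a,b) in S.items():
    for n,im,p in(("top",t,a),("side",s,b)):
        c,d=blob(im,n,k,p,.009,22 if n=="top" else 24); print(k,n,c.round(4),d.round(1))
cr=np.hstack([cv2.resize(t[140:280,260:400],(400,400)),cv2.resize(s[140:280,200:340],(400,400))]);cv2.imwrite('pics/crop1.png',cr)
st=manip.get_state();R=st['ee_rot'];from scipy.spatial.transform import Rotation as Ro
print(Ro.from_quat(R[[1,2,3,0]]).as_matrix().round(4))
E
```

```text
Traceback (most recent call last):
  File "h.py", line 19, in blob
    e=cv2.fitEllipse(g.reshape(-1,1,2))
cv2.error: OpenCV(4.12.0) /io/opencv/modules/imgproc/src/shapedescr.cpp:356: error: (-215:Assertion failed) n >= 0 && (depth == CV_32F || depth == CV_32S) in function 'fitEllipseNoDirect'
```

```bash
sed -i 's/e=cv2.fitEllipse(g.reshape(-1,1,2))/e=cv2.fitEllipse(np.ascontiguousarray(g).reshape(-1,1,2))/' h.py
python3 - <<'E'
from h import *
t=cv2.imread('pics/top0.png');s=cv2.imread('pics/side0.png')
S=dict(red=((185,255),(330,361)),green=((216,196),(249,311)),yellow=((340,209),(285,188)),black=((308,258),(339,221)),white=((279,201),(267,241)),blue=((240,258),(338,290)),orange=((376,249),(331,166)))
for k,(a,b) in S.items():
    for n,im,p in(("top",t,a),("side",s,b)):
        c,d=blob(im,n,k,p,.009,22 if n=="top" else 24); print(k,n,c.round(4),d.round(1))
cr=np.hstack([cv2.resize(t[140:280,260:400],(400,400)),cv2.resize(s[140:280,200:340],(400,400))]);cv2.imwrite('pics/crop1.png',cr)
st=manip.get_state();R=st['ee_rot'];from scipy.spatial.transform import Rotation as Ro
print(Ro.from_quat(R[[1,2,3,0]]).as_matrix().round(4))
E
```

```text
red top [0.4858 0.2781] [57.1 57.4]
red side [0.4864 0.2805] [57.6 60.9]
green top [0.6582 0.1913] [68.9 69.5]
green side [0.6583 0.1934] [69.4 74.2]
yellow top [ 0.6237 -0.1742] [64.4 65.5]
yellow side [ 0.623  -0.1713] [64.2 72.5]
black top [ 0.4798 -0.083 ] [80.8 81.5]
black side [ 0.4799 -0.0795] [81.4 88.3]Traceback (most recent call last):
  File "<stdin>", line 6, in <module>
  File "h.py", line 16, in blob
    k,l,s,_=cv2.connectedComponentsWithStats(m);i=1+np.argmax(s[1:,4])
                                                    ~~~~~~~~~^^^^^^^^^
    return _wrapfunc(a, 'argmax', axis=axis, out=out, **kwds)
    return bound(*args, **kwds)
ValueError: attempt to get argmax of an empty sequence
```

Run:
```python
from h import *
t=cv2.imread('pics/top0.png');s=cv2.imread('pics/side0.png')
hv=cv2.cvtColor(t,cv2.COLOR_BGR2HSV);print('white px',hv[201,290],hv[210,279],'bench',hv[225,279], cv2.cvtColor(s,cv2.COLOR_BGR2HSV)[250,260])
H['white']=((0,0,int(hv[201,290][2])-25),(180,60,255))
S=dict(white=((279,201),(267,241)),blue=((240,258),(338,290)),orange=((376,249),(331,166)))
for k,(a,b) in S.items():
    for n,im,p in(("top",t,a),("side",s,b)):
        c,d=blob(im,n,k,p,.009,22 if n=="top" else 24); print(k,n,c.round(4),d.round(1))
for n in("top","side"):
    K,R,tt=cam(n);print(n,(-R.T@tt).round(3))
cr=np.hstack([cv2.resize(t[140:280,260:400],(400,400)),cv2.resize(s[140:280,200:340],(400,400))]);cv2.imwrite('pics/crop1.png',cr)
st=manip.get_state();R=st['ee_rot'];from scipy.spatial.transform import Rotation as Ro
print(Ro.from_quat(R[[1,2,3,0]]).as_matrix().round(4))
```

```text
white px [ 43  11 163] [ 45   9 162] bench [103  17 107] [ 47  24 199]
white top [0.6466 0.0037] [81.5 82.5]
white side [0.646  0.0056] [82.9 88.5]
blue top [0.4769 0.115 ] [92. 92.]
blue side [0.4771 0.1174] [92.6 97.4]
orange top [ 0.5086 -0.2807] [90.7 91.3]
orange side [ 0.5083 -0.2774] [91.3 99.3]
top [ 0.468 -0.01   1.388]
side [0.551 0.66  0.84 ]
[[-9.211e-01  3.893e-01 -8.000e-04]
 [ 3.893e-01  9.211e-01 -1.500e-03]
 [ 2.000e-04 -1.700e-03 -1.000e+00]]
```

View pics/crop1.png

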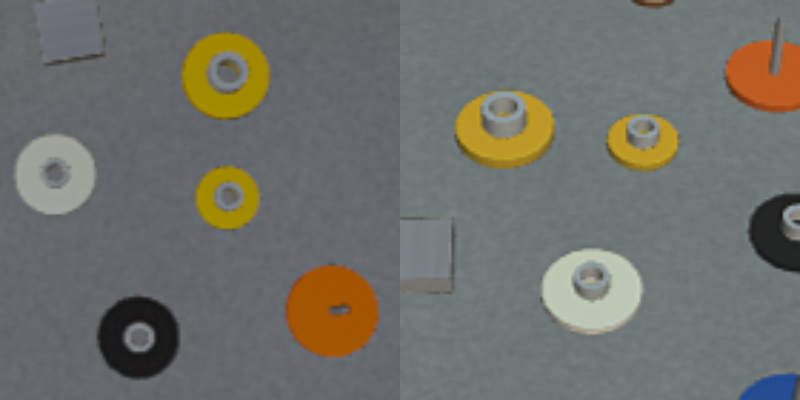

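The crop confirms the small yellow wheel at left-crop (228,197) and right-crop (642,140), measuring about 66 mm; the larger twin is at (227,73). I'll roll the tool so that tool x = world +y, tool y = world +x and z is down.

```bash
python3 -m crank '{"translation":[[0,0,0],[0,0,0],[0,0,0],[0,0,0],[0,0,0],[0,0,0],[0,0,0],[0,0,0]],"roll":[0.1463,0.1463,0.1463,0.1463,0.1463,0.1463,0.1463,0.1463],"fingers":[1,1,1,1,1,1,1,1]}' 40
```

```text
clock: 0.9
position: [0.2236, 0.5294, 0.2308]
ee_rot: [0.0, 0.709, 0.705, -0.001]
contact_force: [-0.4, 0.0, -0.1]
width: 0.0856
gripper_force: 0.0
```

```bash
python3 -m crank '{"translation":[[-45,18,5],[-45,18,5],[-45,18,5],[-45,18,5],[-45,18,5],[-45,18,5],[-45,18,5],[-45,18,5]],"roll":[0,0,0,0,0,0,0,0],"fingers":[1,1,1,1,1,1,1,1]}'
```

```text
clock: 1.7
position: [0.3681, 0.1679, 0.191]
ee_rot: [0.0, 0.707, 0.707, 0.0]
contact_force: [0.4, -0.2, 0.4]
width: 0.0853
gripper_force: 0.0
```

```bash
python3 -m crank '{"translation":[[-36,16,14],[-36,16,14],[-36,16,14],[-36,16,14],[-36,16,14],[-36,16,14],[-34,16,14],[0,0,0]],"roll":[0,0,0,0,0,0,0,0],"fingers":[1,1,1,1,1,1,1,1]}'
python3 - <<'E'
from h import *
for n in("top","side"):
    im=get_image(n);u,v=proj(n,(.48,-.082,.03)).astype(int)
    cv2.imwrite(f'pics/{n}1.png',cv2.resize(im[max(v-60,0):v+60,u-60:u+60],(400,400),interpolation=2))
a=np.hstack([cv2.imread(f'pics/{n}1.png') for n in("top","side")]);cv2.imwrite('pics/near1.png',a)
E
```

```text
clock: 2.5
position: [0.4818, -0.084, 0.0915]
ee_rot: [0.0, 0.708, 0.706, -0.001]
contact_force: [-0.1, 0.4, -0.3]
width: 0.0853
gripper_force: 0.0
```

View pics/near1.png

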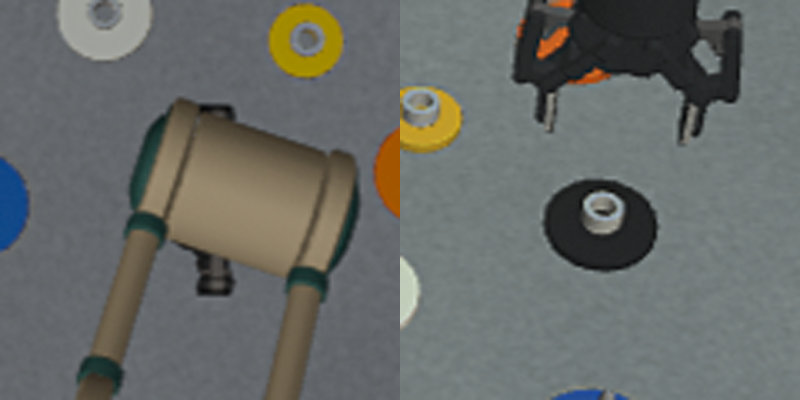

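Left: the arm hides the wheel, with the fingers straddling it in x. Right: the black wheel is at (600,225), with the fingers above it. I'll descend and grip.

```bash
python3 -m crank '{"translation":[[1,-2,25],[0,0,25],[0,0,20],[0,0,9],[0,0,0],[0,0,0],[0,0,0],[0,0,0]],"roll":[0,0,0,0,0,0,0,0],"fingers":[1,1,1,1,0,0,0,0]}' 40
```

```text
clock: 3.4
position: [0.479, -0.0793, 0.0153]
ee_rot: [0.001, 0.707, 0.707, 0.001]
contact_force: [-3.6, 0.5, 14.4]
width: 0.0283
gripper_force: 15.6
```

```bash
python3 -m crank '{"translation":[[0,0,0],[0,0,0],[0,0,0]],"roll":[0,0,0],"fingers":[0,0,0]}' 40; python3 -c "
from rig import manip as m;s=m.get_state();print(s['position'],s['width'],s['gripper_force'],s['contact_force'])"
```

```text
clock: 3.7
position: [0.479, -0.0793, 0.0155]
ee_rot: [0.001, 0.707, 0.707, 0.001]
contact_force: [-0.4, 0.9, 5.2]
width: 0.0272
gripper_force: 39.4
[ 0.47899871 -0.07929542  0.01553463] 0.027225347433884006 39.432562620495446 [-0.41546848  0.8665962   5.22756082]
```

```bash
cat > look.py <<'E'
import sys
from h import *
x,y,z=map(float,sys.argv[1:4]);o=[]
for n in("top","side"):
    im=get_image(n);cv2.imwrite(f'pics/raw_{n}_{sys.argv[4]}.png',im)
    im=cv2.copyMakeBorder(im,60,60,60,60,cv2.BORDER_REPLICATE);u,v=proj(n,(x,y,z)).astype(int)+60
    r=40; o.append(cv2.resize(im[v-r:v+r,u-r:u+r],(400,400),interpolation=cv2.INTER_CUBIC))
cv2.imwrite(f'pics/look_{sys.argv[4]}.png',np.hstack(o))
E
python3 look.py .479 -.082 .03 a
```

```text
(no output)
```

View pics/look_a.png

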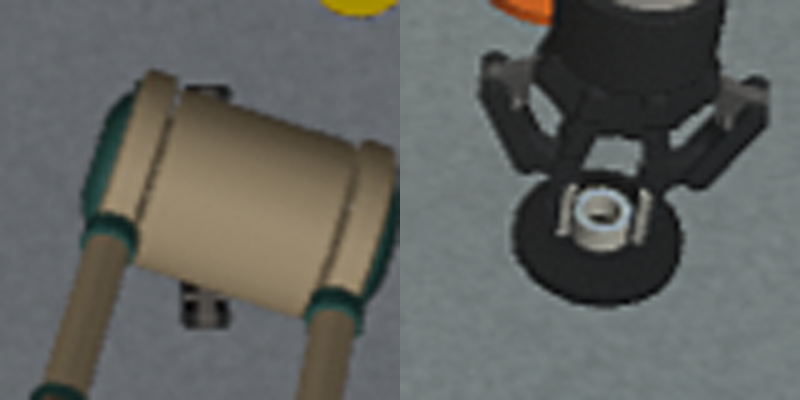

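```bash
cat > inv.py <<'E'
import sys
from h import *
x,y,z,cx,cy,zp=map(float,sys.argv[1:7])
n="side" if cx>400 else "top"
u,v=proj(n,(x,y,z)).astype(int);r=(np.array([cx-400*(cx>400),cy])-2.5)/5-40+[u,v]
print(n,r,onplane(n,r,zp).round(4))
E
python3 inv.py .479 -.082 .03 602 210 .026; python3 inv.py .479 -.082 .03 568 230 .014;python3 inv.py .479 -.082 .03 643 240 .014
python3 - <<'E'
from h import *
im=cv2.imread('pics/raw_side_a.png');print(blob(im,'side','black',(339,224),.009,22))
im=cv2.imread('pics/side0.png');print(blob(im,'side','black',(339,221),.009,24))
E
```

```text
side [339.9 215.5] [[ 0.4792 -0.082   0.026 ]]
side [333.1 219.5] [[ 0.4942 -0.0776  0.014 ]]
side [348.1 221.5] [[ 0.4577 -0.0759  0.014 ]]
(array([ 0.47787055, -0.08993175]), array([ 88.57581764, 109.45230722]))
(array([ 0.47991577, -0.07950923]), array([81.40251786, 88.33681792]))
```

```bash
python3 -m crank '{"translation":[[0,0,-20],[0,0,-40],[0,0,-40],[-48,7,0],[-50,7,0],[-50,7,0],[-50,8,0],[0,0,0]],"roll":[0,0,0,0,0,0,0,0],"fingers":[0,0,0,0,0,0,0,0]}' 40; python3 look.py .508 -.28 .09 b
```

```text
clock: 4.6
position: [0.509, -0.2828, 0.1149]
ee_rot: [0.004, 0.709, 0.706, -0.001]
contact_force: [0.0, 0.1, -1.1]
width: 0.0278
gripper_force: 40.1
```

View pics/look_b.png

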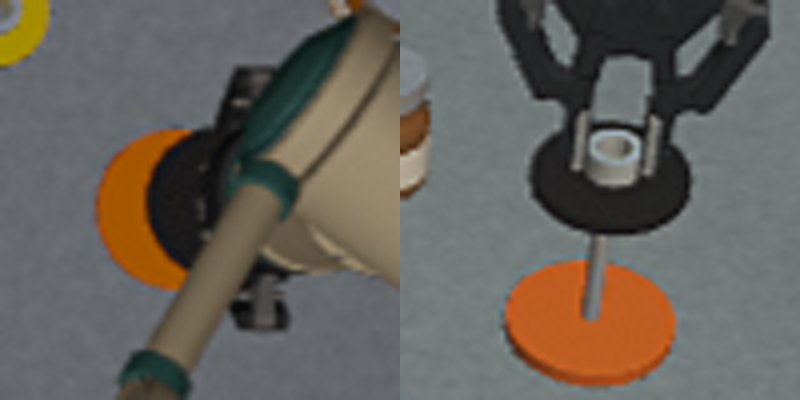

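```bash
python3 -c "
from rig import manip as m;s=m.get_state();print(s['position'],s['contact_force'])"; python3 inv.py .508 -.28 .09 613 148 .1254; python3 inv.py .508 -.28 .09 592 318 .010
python3 - <<'E'
from h import *
im=cv2.imread('pics/raw_side_b.png');u,v=proj('side',(.508,-.28,.09))
for z in (.109,.107): print(blob(im,'side','black',(u+2,v-5),z,19))
im=cv2.imread('pics/side0.png')
g=cv2.cvtColor(im,cv2.COLOR_BGR2HSV)
print(proj('side',(.5085,-.2805,.076)),proj('side',(.5085,-.2805,.01)))
E
```

```text
[ 0.5066847  -0.27644511  0.11415191] [-0.27761874  1.22247169 -1.10050421]
side [335.1 131.1] [[ 0.5085 -0.2801  0.1254]]
side [330.9 165.1] [[ 0.5077 -0.2796  0.01  ]]
(array([ 0.50750703, -0.29354531]), array([ 85.77653766, 129.12066281]))
(array([ 0.50738841, -0.2961536 ]), array([ 86.01117879, 129.47389483]))
[333.09210035 146.08695271] [330.60705953 164.8474784 ]
```

Side crop: hub centre at (613,148) and spindle base at (592,318). Both cast to (0.508, -0.280), so I'll lower in stages.

```bash
python3 -m crank '{"translation":[[0,0,15],[0,0,15],[0,0,15],[0,0,0]],"roll":[0,0,0,0],"fingers":[0,0,0,0]}' 40
```

```text
clock: 5.1
position: [0.5065, -0.2739, 0.0681]
ee_rot: [-0.001, 0.706, 0.708, -0.0]
contact_force: [0.9, -1.2, -1.9]
width: 0.0274
gripper_force: 40.0
```

```bash
python3 -m crank '{"translation":[[0,0,15],[0,0,15],[0,0,10],[0,0,3],[0,0,0]],"roll":[0,0,0,0,0],"fingers":[0,0,0,0,0]}' 40;python3 look.py .508 -.28 .05 c
```

```text
clock: 5.6
position: [0.5069, -0.2749, 0.0264]
ee_rot: [-0.0, 0.707, 0.707, 0.0]
contact_force: [0.4, -0.3, -0.8]
width: 0.0271
gripper_force: 40.1
```

View pics/look_c.png

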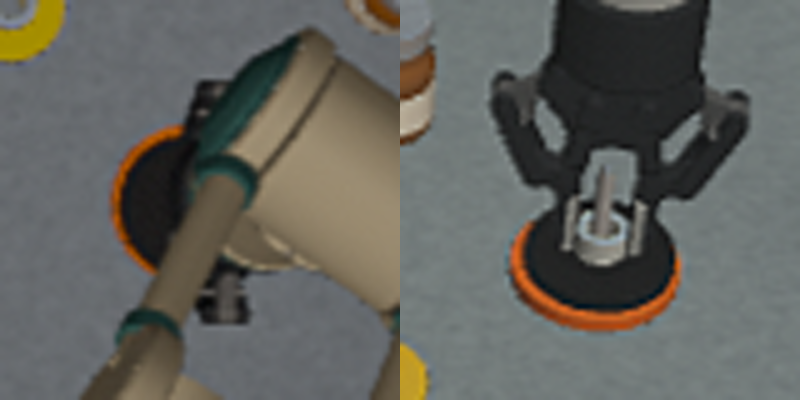

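The spindle pokes through the bore at side crop (603,200), and the disc sits inside the orange rim. I'll release and lift.

```bash
python3 -m crank '{"translation":[[0,0,1],[0,0,0],[0,0,0],[0,0,0],[0,0,-20],[0,0,-30],[0,0,-40],[0,0,-10]],"roll":[0,0,0,0,0,0,0,0],"fingers":[1,1,1,1,1,1,1,1]}' 40
```

```text
clock: 6.5
position: [0.5094, -0.2772, 0.1297]
ee_rot: [0.004, 0.707, 0.707, 0.001]
contact_force: [0.8, 0.0, 0.7]
width: 0.0849
gripper_force: 0.0
```

```bash
python3 -m crank '{"translation":[[34,17,0],[40,20,0],[40,20,0],[40,20,0],[40,20,0],[40,20,0],[40,20,0],[0,0,0]],"roll":[0,0,0,0,0,0,0,0],"fingers":[1,1,1,1,1,1,1,1]}' 40; python3 look.py .508 -.28 .05 d
python3 - <<'E'
from h import *
print(manip.get_state()['position'])
im=cv2.imread('pics/raw_top_d.png');u=proj('top',(.508,-.28,.02));print(blob(im,'top','black',u,.02,20),blob(im,'top','orange',u,.01,22))
E
```

```text
clock: 7.3
position: [0.6459, 0.0038, 0.1247]
ee_rot: [-0.0, 0.705, 0.709, 0.002]
contact_force: [-0.3, 0.2, -0.1]
width: 0.0858
gripper_force: 0.0
[ 6.43633813e-01 -5.58199810e-04  1.24523316e-01]
(array([ 0.50747669, -0.27810755]), array([79.03163135, 79.42474633])) (array([ 0.50856322, -0.28045398]), array([90.62742442, 91.22792631]))
```

```bash
python3 -m crank '{"translation":[[7,3,20],[0,0,30],[0,0,30],[0,0,20],[0,0,9],[0,0,0],[0,0,0],[0,0,0]],"roll":[0,0,0,0,0,0,0,0],"fingers":[1,1,1,1,1,1,0,0]}' 40; python3 -m crank '{"translation":[[0,0,0],[0,0,0],[0,0,0],[0,0,0]],"roll":[0,0,0,0],"fingers":[0,0,0,0]}' 40
```

```text
clock: 8.2
position: [0.648, 0.005, 0.0178]
ee_rot: [0.001, 0.707, 0.707, 0.001]
contact_force: [0.6, 0.1, -0.2]
width: 0.0594
gripper_force: 0.0
clock: 8.6
position: [0.6475, 0.0055, 0.0177]
ee_rot: [0.001, 0.707, 0.707, 0.0]
contact_force: [-2.7, -0.2, 6.0]
width: 0.0278
gripper_force: 39.1
```

```bash
python3 -m crank '{"translation":[[0,0,-20],[0,0,-40],[0,0,-40],[28,-42,0],[28,-42,0],[28,-43,0],[28,-43,0],[0,0,0]],"roll":[0,0,0,0,0,0,0,0],"fingers":[0,0,0,0,0,0,0,0]}' 40;  python3 -m crank '{"translation":[[0,0,0]],"roll":[0],"fingers":[0]}' 40;python3 look.py .477 .115 .09 e
```

```text
clock: 9.4
position: [0.4715, 0.1179, 0.1155]
ee_rot: [-0.003, 0.706, 0.709, -0.003]
contact_force: [-0.5, -1.0, -1.0]
width: 0.0276
gripper_force: 39.9
clock: 9.5
position: [0.479, 0.1162, 0.1166]
ee_rot: [0.0, 0.706, 0.708, 0.0]
contact_force: [1.2, -0.3, -2.7]
width: 0.0276
gripper_force: 39.9
```

View pics/look_e.png

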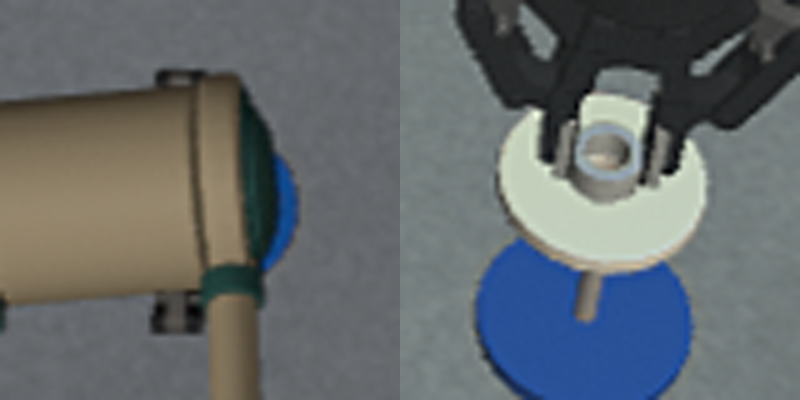

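```bash
python3 inv.py .477 .115 .09 606 150 .125; python3 inv.py .477 .115 .09 586 318 .010
python3 - <<'E'
from h import *
p=[proj('side',(.477+a,.115+b,.099)) for a,b in((-.042,0),(.042,0),(0,.042),(0,-.042))]
u=proj('side',(.477,.115,.09)).astype(int)
print([((q-u+40)*5+2.5+[400,0]).round() for q in p])
E
```

```text
side [341.7 255.5] [[0.4813 0.114  0.125 ]]
side [337.7 289.1] [[0.4763 0.1178 0.01  ]]
[array([714., 203.]), array([505., 181.]), array([606., 279.]), array([612., 110.])]
```

Hub is at side crop (606,150), which casts to (0.481, 0.114). The stand is at (0.477, 0.115), so I'll correct by -3 mm x and +1 mm y and lower.

```bash
python3 -m crank '{"translation":[[1,-3,0],[0,0,15],[0,0,15],[0,0,15],[0,0,0]],"roll":[0,0,0,0,0],"fingers":[0,0,0,0,0]}' 40
```

```text
clock: 10.1
position: [0.476, 0.1157, 0.0694]
ee_rot: [-0.001, 0.707, 0.707, -0.002]
contact_force: [-0.0, -0.8, -1.4]
width: 0.0276
gripper_force: 39.9
```

```bash
python3 -m crank '{"translation":[[0,0,15],[0,0,15],[0,0,10],[0,0,3],[0,0,0],[0,0,0]],"roll":[0,0,0,0,0,0],"fingers":[0,0,0,0,0,0]}' 40;python3 look.py .477 .115 .05 f
```

```text
clock: 10.7
position: [0.4775, 0.1165, 0.0288]
ee_rot: [0.0, 0.707, 0.707, 0.001]
contact_force: [-0.1, -0.4, -1.2]
width: 0.0274
gripper_force: 39.9
```

View pics/look_f.png

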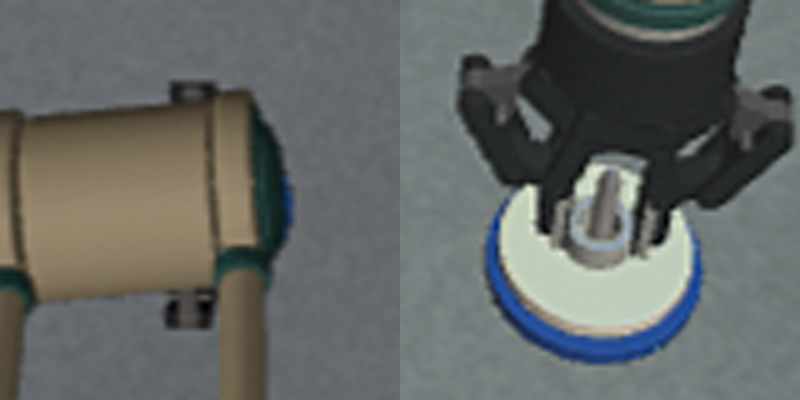

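The spindle shows through the hub at side crop (605,205), and the white disc is inside the blue rim. I'll release and go to green.

```bash
python3 -m crank '{"translation":[[0,0,1],[0,0,0],[0,0,0],[0,0,0],[0,0,-20],[0,0,-30],[0,0,-40],[0,0,-10]],"roll":[0,0,0,0,0,0,0,0],"fingers":[1,1,1,1,1,1,1,1]}' 40;  python3 -m crank '{"translation":[[15,36,0],[15,36,0],[15,36,0],[15,36,0],[15,37,0],[0,0,0],[0,0,0]],"roll":[0,0,0,0,0,0,0],"fingers":[1,1,1,1,1,1,1]}' 40
python3 - <<'E'
from h import *
im=get_image('top');H['white']=((0,0,138),(180,60,255))
u=proj('top',(.477,.115,.02));print(blob(im,'top','white',u,.02,20),blob(im,'top','blue',u,.01,22)); print(manip.get_state()['position'])
E
```

```text
clock: 11.6
position: [0.4795, 0.1168, 0.1312]
ee_rot: [0.002, 0.707, 0.707, 0.003]
contact_force: [0.9, -0.3, 0.7]
width: 0.0855
gripper_force: 0.0
clock: 12.3
position: [0.6574, 0.1916, 0.1257]
ee_rot: [-0.001, 0.707, 0.707, -0.001]
contact_force: [0.1, -0.0, 0.3]
width: 0.0854
gripper_force: 0.0
(array([0.47729379, 0.11461286]), array([81.94688708, 82.11543411])) (array([0.4769001 , 0.11505447]), array([92.19568223, 92.8927809 ]))
[0.65654985 0.19129777 0.12603114]
```

```bash
python3 -m crank '{"translation":[[0,1,20],[0,0,30],[0,0,30],[0,0,20],[0,0,9],[0,0,0],[0,0,0],[0,0,0]],"roll":[0,0,0,0,0,0,0,0],"fingers":[1,1,1,1,1,1,0,0]}' 40; python3 -m crank '{"translation":[[0,0,0],[0,0,0],[0,0,0],[0,0,0]],"roll":[0,0,0,0],"fingers":[0,0,0,0]}' 40
```

```text
clock: 13.15
position: [0.6597, 0.1917, 0.0201]
ee_rot: [0.001, 0.707, 0.707, 0.001]
contact_force: [-0.1, -0.1, 1.4]
width: 0.0594
gripper_force: 0.0
clock: 13.55
position: [0.6594, 0.1917, 0.0197]
ee_rot: [0.001, 0.707, 0.707, 0.001]
contact_force: [-1.4, 0.2, 4.7]
width: 0.0272
gripper_force: 39.0
```

```bash
python3 -m crank '{"translation":[[0,0,-20],[0,0,-40],[0,0,-40],[-43,-14,0],[-43,-14,0],[-43,-14,0],[-43,-14,0],[-43,-14,0]],"roll":[0,0,0,0,0,0,0,0],"fingers":[0,0,0,0,0,0,0,0]}' 40;  python3 -m crank '{"translation":[[-43,-14,0],[-43,-14,0],[-43,-14,0],[-43,-13,0],[-43,-13,0],[-42,-13,0],[0,0,0],[0,0,0]],"roll":[0,0,0,0,0,0,0,0],"fingers":[0,0,0,0,0,0,0,0]}' 40;python3 look.py .508 -.28 .09 g
```

```text
clock: 14.35
position: [0.588, -0.0249, 0.1182]
ee_rot: [0.0, 0.707, 0.707, 0.0]
contact_force: [0.6, -0.4, 0.4]
width: 0.0266
gripper_force: 39.6
clock: 15.15
position: [0.5075, -0.2812, 0.118]
ee_rot: [-0.0, 0.708, 0.706, 0.0]
contact_force: [-0.0, 0.1, -0.5]
width: 0.0274
gripper_force: 39.6
```

View pics/look_g.png

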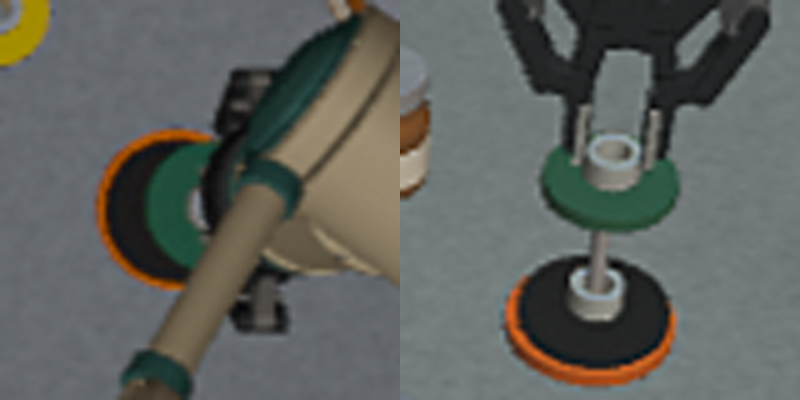

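```bash
python3 inv.py .508 -.28 .09 613 152 .1243;python3 inv.py .508 -.28 .09 596 282 .036; python3 -c "
from rig import manip as m;s=m.get_state();print(s['position'],s['contact_force'])"
```

```text
side [335.1 131.9] [[ 0.5083 -0.2782  0.1243]]
side [331.7 157.9] [[ 0.5081 -0.2795  0.036 ]]
[ 0.50802948 -0.27939392  0.11800322] [ 0.20765563 -0.16948915 -0.98612534]
```

Hub is at side crop (613,152), casting to (0.508, -0.278), above the spindle at (0.508, -0.280). I'll lower 62 mm.

```bash
python3 -m crank '{"translation":[[-1,0,10],[0,0,15],[0,0,8],[0,0,0]],"roll":[0,0,0,0],"fingers":[0,0,0,0]}' 40; python3 -m crank '{"translation":[[0,0,12],[0,0,12],[0,0,5],[0,0,0],[0,0,0]],"roll":[0,0,0,0,0],"fingers":[0,0,0,0,0]}' 40;python3 look.py .508 -.28 .05 h
```

```text
clock: 15.65
position: [0.5073, -0.2798, 0.0835]
ee_rot: [-0.002, 0.706, 0.708, -0.0]
contact_force: [-0.4, 0.3, -1.2]
width: 0.0269
gripper_force: 39.6
clock: 16.15
position: [0.5081, -0.2816, 0.056]
ee_rot: [-0.0, 0.707, 0.707, 0.0]
contact_force: [-0.1, 0.7, -1.2]
width: 0.0269
gripper_force: 39.6
```

View pics/look_h.png

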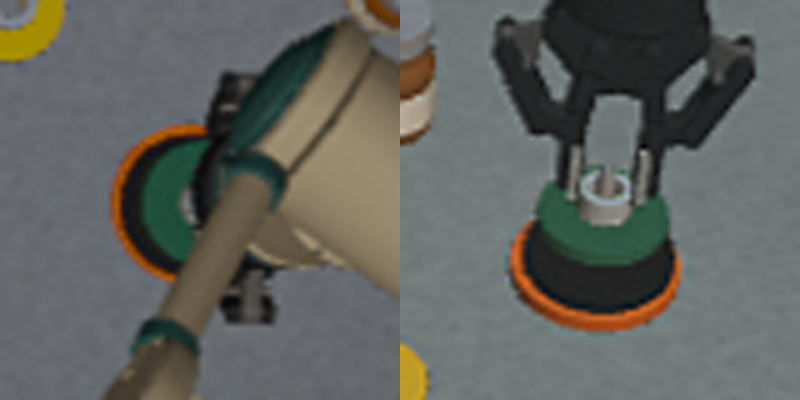

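The spindle shows through the green hub at side crop (606,180), with the wheel level on the black hub. I'll release and go to red.

```bash
python3 -m crank '{"translation":[[0,0,0],[0,0,0],[0,0,0],[0,0,0],[0,0,-10],[0,0,-30],[0,0,-30],[47,-2,0]],"roll":[0,0,0,0,0,0,0,0],"fingers":[1,1,1,1,1,1,1,1]}' 40;  python3 -m crank '{"translation":[[47,-2,0],[47,-2,0],[47,-2,0],[47,-2,0],[47,-2,0],[47,-2,0],[47,-2,0],[47,-2,0]],"roll":[0,0,0,0,0,0,0,0],"fingers":[1,1,1,1,1,1,1,1]}' 40;  python3 -m crank '{"translation":[[47,-2,0],[47,-2,0],[43,0,0],[0,0,0],[0,0,0]],"roll":[0,0,0,0,0],"fingers":[1,1,1,1,1]}' 40;python3 - <<'E'
from h import *
im=get_image('top')
u=proj('top',(.508,-.28,.03));print(blob(im,'top','green',u,.045,18));print(blob(im,'top','red',(185,255),.009,22)); print(manip.get_state()['position'])
E
```

```text
clock: 17.05
position: [0.5107, -0.2409, 0.1315]
ee_rot: [0.007, 0.708, 0.706, 0.001]
contact_force: [1.0, 1.2, -0.0]
width: 0.0855
gripper_force: 0.0
clock: 17.85
position: [0.4898, 0.1434, 0.1273]
ee_rot: [0.001, 0.707, 0.707, 0.001]
contact_force: [1.7, 0.4, 0.4]
width: 0.0853
gripper_force: 0.0
clock: 18.35
position: [0.4855, 0.2793, 0.1268]
ee_rot: [0.0, 0.706, 0.708, 0.0]
contact_force: [0.0, 0.5, -0.3]
width: 0.0855
gripper_force: 0.0
(array([ 0.50759459, -0.27900991]), array([69.21324134, 70.88549435]))
(array([0.48612079, 0.27815151]), array([56.54181167, 57.84544721]))
[0.48549835 0.27822389 0.1266202 ]
```

Perfectly over red. I'll grip it about 2 mm deeper this time.

```bash
python3 -m crank '{"translation":[[0,0,20],[0,0,30],[0,0,30],[0,0,20],[0,0,11],[0,0,0],[0,0,0],[0,0,0]],"roll":[0,0,0,0,0,0,0,0],"fingers":[1,1,1,1,1,1,0,0]}' 40; python3 -m crank '{"translation":[[0,0,0],[0,0,0],[0,0,0],[0,0,0]],"roll":[0,0,0,0],"fingers":[0,0,0,0]}' 40
```

```text
clock: 19.2
position: [0.4868, 0.2786, 0.0166]
ee_rot: [0.001, 0.707, 0.707, 0.001]
contact_force: [0.3, 0.1, 0.2]
width: 0.059
gripper_force: 0.0
clock: 19.6
position: [0.4864, 0.2788, 0.0164]
ee_rot: [0.0, 0.707, 0.707, 0.001]
contact_force: [0.1, -0.8, 6.5]
width: 0.0275
gripper_force: 39.3
```

```bash
python3 -m crank '{"translation":[[0,0,-20],[0,0,-40],[0,0,-50],[-40,2,0],[-47,2,0],[-47,2,0],[-47,2,0],[-47,2,0]],"roll":[0,0,0,0,0,0,0,0],"fingers":[0,0,0,0,0,0,0,0]}' 40;  python3 -m crank '{"translation":[[-47,2,0],[-47,2,0],[-47,2,0],[-47,2,0],[-47,2,0],[-47,2,0],[-49,0,0],[0,0,0]],"roll":[0,0,0,0,0,0,0,0],"fingers":[0,0,0,0,0,0,0,0]}' 40;python3 -m crank '{"translation":[[0,0,0]],"roll":[0],"fingers":[0]}' 40;python3 look.py .508 -.28 .09 i
```

```text
clock: 20.4
position: [0.4955, 0.049, 0.1255]
ee_rot: [0.0, 0.707, 0.708, 0.0]
contact_force: [0.3, -0.2, -0.6]
width: 0.0272
gripper_force: 39.8
clock: 21.2
position: [0.5087, -0.2873, 0.1253]
ee_rot: [0.002, 0.709, 0.706, -0.001]
contact_force: [0.3, 0.2, -0.7]
width: 0.0271
gripper_force: 39.8
clock: 21.3
position: [0.5076, -0.2812, 0.1248]
ee_rot: [-0.001, 0.708, 0.706, 0.0]
contact_force: [0.1, 1.5, -1.4]
width: 0.0276
gripper_force: 39.8
```

View pics/look_i.png

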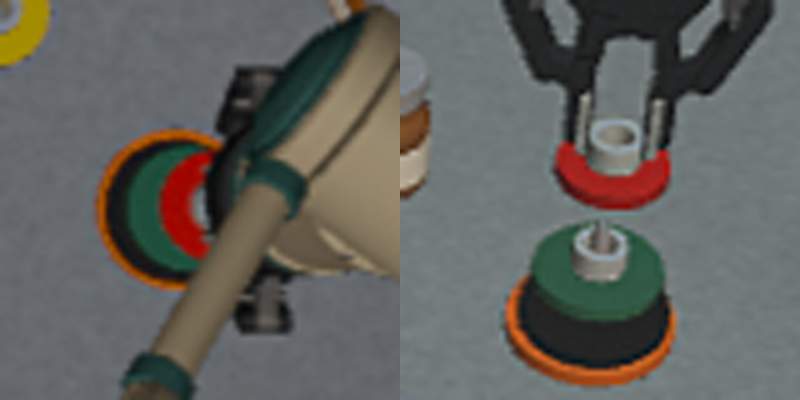

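```bash
python3 inv.py .508 -.28 .09 615 135 .1344;python3 inv.py .508 -.28 .09 600 242 .062;python3 inv.py .508 -.28 .09 600 222 .076; python3 -c "
from rig import manip as m;s=m.get_state();print(s['position'],s['contact_force'])"
```

```text
side [335.5 128.5] [[ 0.5084 -0.279   0.1344]]
side [332.5 149.9] [[ 0.5087 -0.2817  0.062 ]]
side [332.5 145.9] [[ 0.5101 -0.2811  0.076 ]]
[ 0.50755246 -0.27921047  0.12494217] [ 0.49216684  0.1503235  -1.15315583]
```

Hub is at (0.508, -0.279) and the spindle tip at about (0.509, -0.281). I'll correct 1–2 mm and lower.

```bash
python3 -m crank '{"translation":[[-2,1,10],[0,0,15],[0,0,8],[0,0,0]],"roll":[0,0,0,0],"fingers":[0,0,0,0]}' 40; python3 -m crank '{"translation":[[0,0,7],[0,0,4],[0,0,0],[0,0,0]],"roll":[0,0,0,0],"fingers":[0,0,0,0]}' 40;python3 look.py .508 -.28 .09 j
```

```text
clock: 21.8
position: [0.5082, -0.2808, 0.0906]
ee_rot: [-0.002, 0.706, 0.708, -0.0]
contact_force: [-0.9, 0.4, -0.6]
width: 0.0276
gripper_force: 39.8
clock: 22.2
position: [0.5091, -0.2826, 0.0814]
ee_rot: [0.0, 0.707, 0.707, 0.0]
contact_force: [0.1, 0.3, -1.8]
width: 0.0275
gripper_force: 39.8
```

View pics/look_j.png

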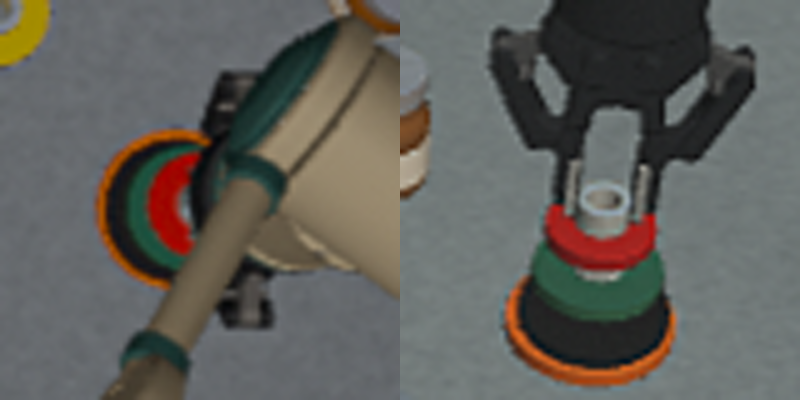

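```bash
python3 -m crank '{"translation":[[0,0,2],[0,0,0],[0,0,0]],"roll":[0,0,0],"fingers":[0,0,0]}' 40; python3 -m crank '{"translation":[[0,0,0],[0,0,0],[0,0,0],[0,0,0],[0,0,-10],[0,0,-20],[0,0,-20],[0,0,0]],"roll":[0,0,0,0,0,0,0,0],"fingers":[1,1,1,1,1,1,1,1]}' 40
```

```text
clock: 22.6
position: [0.509, -0.2825, 0.0793]
ee_rot: [-0.0, 0.707, 0.707, 0.0]
contact_force: [-0.3, 0.2, -0.3]
width: 0.0272
gripper_force: 39.8
clock: 23.4
position: [0.511, -0.2839, 0.1327]
ee_rot: [0.003, 0.707, 0.707, 0.001]
contact_force: [-0.5, -1.0, -0.0]
width: 0.0849
gripper_force: 0.0
```

```bash
python3 -m crank '{"translation":[[27,29,0],[27,29,0],[27,29,0],[28,28,0],[0,0,0],[0,0,0]],"roll":[0,0,0,0,0,0],"fingers":[1,1,1,1,1,1]}' 40;python3 look.py .508 -.28 .06 k
python3 - <<'E'
from h import *
im=cv2.imread('pics/raw_side_k.png')
print(manip.get_state()['position']);print(blob(im,'side','yellow',(285,188),.009,20))
im=cv2.imread('pics/raw_top_k.png');u=proj('top',(.508,-.28,.07));print(blob(im,'top','red',u,.071,18))
E
```

```text
clock: 24.0
position: [0.6239, -0.1726, 0.1284]
ee_rot: [-0.001, 0.706, 0.708, -0.001]
contact_force: [-0.8, 0.2, -0.2]
width: 0.0854
gripper_force: 0.0
[ 0.62301841 -0.17383492  0.12876562]
(array([ 0.62302107, -0.1713237 ]), array([64.24285471, 72.53363729]))
(array([ 0.5073421 , -0.29072687]), array([37.85400465, 56.92132562]))
```

View pics/look_k.png

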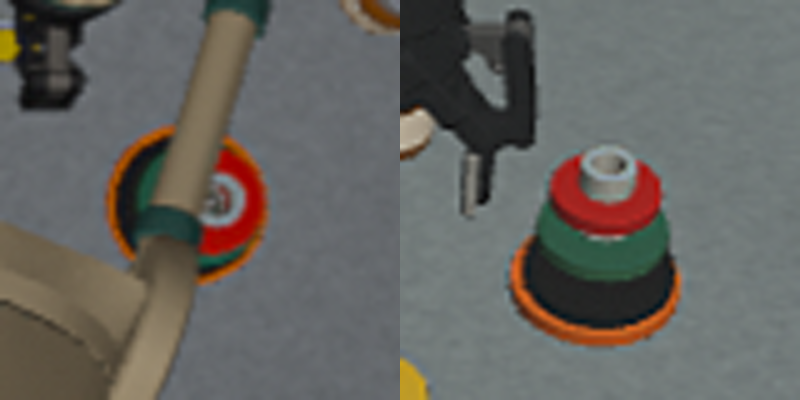

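The orange stack is complete and level: red hub at side crop (608,165), with green and black below. I've used all the picture views, so the rest is by numbers. Now gripping yellow.

```bash
python3 -m crank '{"translation":[[0,0,20],[0,0,30],[0,0,30],[0,0,20],[0,0,13],[0,0,0],[0,0,0],[0,0,0]],"roll":[0,0,0,0,0,0,0,0],"fingers":[1,1,1,1,1,1,0,0]}' 40; python3 -m crank '{"translation":[[0,0,0],[0,0,0],[0,0,0],[0,0,0]],"roll":[0,0,0,0],"fingers":[0,0,0,0]}' 40
```

```text
clock: 24.9
position: [0.625, -0.1741, 0.0178]
ee_rot: [0.001, 0.707, 0.707, 0.001]
contact_force: [0.7, 0.1, -0.4]
width: 0.0592
gripper_force: 0.0
clock: 25.3
position: [0.6247, -0.1737, 0.0177]
ee_rot: [0.001, 0.707, 0.707, 0.0]
contact_force: [-0.7, 0.6, 6.5]
width: 0.0282
gripper_force: 39.1
```

```bash
python3 -m crank '{"translation":[[0,0,-20],[0,0,-40],[0,0,-50],[41,-21,0],[41,-21,0],[41,-21,0],[41,-21,0],[41,-21,0]],"roll":[0,0,0,0,0,0,0,0],"fingers":[0,0,0,0,0,0,0,0]}' 40;  python3 -m crank '{"translation":[[41,-21,0],[43,-21,0],[0,0,0],[0,0,0],[0,0,0]],"roll":[0,0,0,0,0],"fingers":[0,0,0,0,0]}' 40;python3 look.py .477 .115 .09 l
python3 - <<'E'
from h import *
st=manip.get_state();p=st['position'];print(p);zt=p[2]-.0177+.026
im=cv2.imread('pics/raw_side_l.png');u=proj('side',(p[0],p[1],zt)).round().astype(int)
print(blob(im,'side','yellow',proj('side',(.477,.115,zt-.016)),zt-.016,28))
# hub top: bright low-saturation pixels, centre of their hull
hs=cv2.cvtColor(im,cv2.COLOR_BGR2HSV)
m=cv2.inRange(hs,np.array((0,0,100)),np.array((180,70,255)));w=np.zeros_like(m);cv2.circle(w,tuple(map(int,u)),11,255,-1);m&=w
print(u)
for r in range(u[1]-9,u[1]+12): print(''.join('#' if hs[r,c,1]>110 else '%x'%(hs[r,c,2]//16) for c in range(u[0]-14,u[0]+15)))
E
```

```text
clock: 26.1
position: [0.5177, 0.033, 0.1263]
ee_rot: [-0.0, 0.707, 0.707, 0.0]
contact_force: [0.6, 1.1, -0.7]
width: 0.0278
gripper_force: 39.6
clock: 26.6
position: [0.4775, 0.115, 0.1265]
ee_rot: [0.001, 0.707, 0.707, 0.0]
contact_force: [0.7, 0.0, -1.2]
width: 0.0276
gripper_force: 39.7
[0.47767926 0.11447944 0.12632326]
(array([0.47761947, 0.11682008]), array([63.80566955, 71.42814249]))
[344 253]
73222222178888887777777322222
8422222228#####78888785222222
842222154##########8884222222
632224695############84122222
632226763#aaaaaaa9#####156322
52222786#9bbbaaabbaa###169842
#42227857ab9888889bab#1157732
#32237846b888987768ab6#178732
#32257839a8888876549b72278522
#3226784998888876539b72578522
#2#278639aa####96429b72578422
####7853aa9######459b71787321
####78427aa9#####69bc62784223
####8843579aaa99aabba4178522#
#######44569abbbbbb994477####
#######556677899999883788####
########666778899888#########
#########66778898889#########
##########888888899##########
############8899a############
#############################
```

Yellow disc and hub both cast to about (0.4777, 0.1145), and the spindle is at (0.477, 0.115). I'll lower it.

```bash
python3 -m crank '{"translation":[[1,-1,10],[0,0,15],[0,0,15],[0,0,0]],"roll":[0,0,0,0],"fingers":[0,0,0,0]}' 40; python3 -m crank '{"translation":[[0,0,12],[0,0,12],[0,0,6],[0,0,0],[0,0,0]],"roll":[0,0,0,0,0],"fingers":[0,0,0,0,0]}' 40
```

```text
clock: 27.1
position: [0.4741, 0.1155, 0.0839]
ee_rot: [-0.002, 0.707, 0.707, -0.002]
contact_force: [-0.5, -0.2, 0.5]
width: 0.0279
gripper_force: 39.7
clock: 27.6
position: [0.4763, 0.1163, 0.0566]
ee_rot: [0.0, 0.707, 0.707, 0.0]
contact_force: [-0.4, -0.6, -0.7]
width: 0.0279
gripper_force: 39.7
```

```bash
python3 -m crank '{"translation":[[0,0,1],[0,0,0],[0,0,0]],"roll":[0,0,0],"fingers":[0,0,0]}' 40;python3 look.py .477 .115 .05 m
python3 - <<'E'
from h import *
st=manip.get_state();p=st['position'];print(p);zt=p[2]-.0177+.026
im=cv2.imread('pics/raw_side_m.png');u=proj('side',(p[0],p[1],zt)).round().astype(int)
print(blob(im,'side','yellow',proj('side',(.477,.115,zt-.016)),zt-.017,28))
hs=cv2.cvtColor(im,cv2.COLOR_BGR2HSV)
for r in range(u[1]-11,u[1]+12): print(''.join('#' if hs[r,c,1]>110 else '%x'%(hs[r,c,2]//16) for c in range(u[0]-14,u[0]+15)))
E
```

```text
clock: 27.9
position: [0.4761, 0.1165, 0.0557]
ee_rot: [0.0, 0.707, 0.707, 0.0]
contact_force: [-0.2, 0.2, -0.5]
width: 0.0277
gripper_force: 39.7
[0.47596923 0.11652972 0.05553481]
(array([0.47590899, 0.11835376]), array([63.87328357, 69.00881976]))
22222222221577777777786322222
22222222214787777777884222222
22222222247888877777884122222
42222222278888777877763222222
852222223#########87873222222
842222223###########842222222
842223543###9a99######1222222
8422267639abb9abb9#####531222
##2227867abb7588abaa###785222
##2237846b97468878ab7#1577321
##2237849b854678649b720786322
##22478499854678647a932785215
###2576399#65677535a943784225
##425765aa845778#47a945774217
####87538aa6577##59b8368732#7
####784359aa99879abb52784####
#######4457abbaabbb94167#####
#######5556789aaa9884577#####
########666778899888#########
#########667888888aa#########
##########88888899###########
#############9a#############b
############################c
```

The spindle is visible inside the bore. I'll go down 1 mm, release, lift and move clear.

```bash
python3 -m crank '{"translation":[[0,0,1],[0,0,0],[0,0,0],[0,0,0],[0,0,0],[0,0,-10],[0,0,-30],[0,0,-40]],"roll":[0,0,0,0,0,0,0,0],"fingers":[0,1,1,1,1,1,1,1]}' 40; python3 -m crank '{"translation":[[30,-20,-10],[40,-20,-10],[40,-20,-10],[40,-20,-10],[40,-20,0],[40,0,0],[0,0,0],[0,0,0]],"roll":[0,0,0,0,0,0,0,0],"fingers":[1,1,1,1,1,1,1,1]}'
python3 - <<'E'
from h import *
t=get_image('top');s=get_image('side');H['white']=((0,0,138),(180,60,255))
for c,x,y,z in(('orange',.5085,-.2805,.009),('black',.5085,-.2805,.019),('green',.5085,-.2805,.045),('red',.5085,-.2805,.071),('blue',.477,.115,.009),('white',.477,.115,.019),('yellow',.477,.115,.045)):
    for n,im in(('top',t),('side',s)):
        print(c,n,*[v.round(4) for v in blob(im,n,c,proj(n,(x,y,z)),z,22)])
d=lambda a,b:cv2.absdiff(cv2.imread(a),b).max(2)>60
for n,im in(('top',t),('side',s)):
    k,l,st,ce=cv2.connectedComponentsWithStats(d(f'pics/{n}0.png',im).astype(np.uint8));print(n,[(int(a[4]),ce[i].round().tolist()) for i,a in enumerate(st) if a[4]>15][1:])
E
```

```text
clock: 28.8
position: [0.4744, 0.1163, 0.1343]
ee_rot: [-0.001, 0.707, 0.707, -0.002]
contact_force: [0.2, 0.1, 0.1]
width: 0.0857
gripper_force: 0.0
clock: 29.6
position: [0.3754, 0.3468, 0.1747]
ee_rot: [0.0, 0.706, 0.708, -0.0]
contact_force: [0.2, -1.0, 0.4]
width: 0.0857
gripper_force: 0.0
orange top [ 0.5086 -0.2808] [90.7695 91.6224]
orange side [ 0.5081 -0.2773] [90.4982 99.6328]
black top [ 0.5077 -0.2789] [78.9071 80.9995]
black side [ 0.5073 -0.2756] [80.6168 90.9567]
green top [ 0.5079 -0.2797] [70.2594 71.063 ]
green side [ 0.5074 -0.2772] [68.5881 78.9948]
red top [ 0.509  -0.2811] [58.2957 59.0433]
red side [ 0.5087 -0.2782] [57.9726 67.9168]
blue top [0.4769 0.1151] [92.2396 92.9348]
blue side [0.4773 0.1153] [ 91.0848 102.0339]
white top [0.4773 0.1147] [82.0068 82.1755]
white side [0.4775 0.1166] [82.1345 87.5966]
yellow top [0.4759 0.1153] [62.4221 63.1697]
yellow side [0.4758 0.1178] [63.6942 69.3165]
top [(312, [216.0, 196.0]), (65, [274.0, 194.0]), (281, [339.0, 209.0]), (597, [375.0, 249.0]), (213, [185.0, 254.0]), (663, [240.0, 258.0]), (516, [308.0, 258.0]), (1590, [122.0, 298.0]), (29, [46.0, 312.0]), (42, [56.0, 334.0]), (16, [123.0, 328.0]), (109, [68.0, 349.0]), (1497, [37.0, 373.0]), (681, [147.0, 387.0]), (300, [86.0, 402.0]), (728, [9.0, 387.0]), (88, [143.0, 415.0]), (22, [289.0, 417.0])]
side [(379, [537.0, 120.0]), (38, [501.0, 132.0]), (56, [479.0, 142.0]), (710, [331.0, 161.0]), (26, [511.0, 147.0]), (115, [430.0, 189.0]), (275, [285.0, 191.0]), (1025, [470.0, 222.0]), (673, [536.0, 219.0]), (601, [339.0, 222.0]), (1140, [439.0, 264.0]), (105, [555.0, 231.0]), (595, [267.0, 242.0]), (204, [507.0, 258.0]), (16, [482.0, 253.0]), (56, [520.0, 268.0]), (1080, [338.0, 287.0]), (3707, [425.0, 335.0]), (286, [470.0, 294.0]), (630, [249.0, 312.0]), (56, [465.0, 315.0]), (44, [475.0, 327.0]), (520, [329.0, 363.0]), (18, [331.0, 357.0])]
```

```bash
python3 -c "
from rig import manip as m;print(m.sign_off())"
```

```text
the job is handed in; nothing more can be done
None
```

The job is handed in after about 30 s: black, green and red are on the orange stand and white and yellow (the smaller one) on the blue, all lying flat by both cameras' measurements, and the bar, jar and block show no movement.

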